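Pack the last two plug gauges into the inclined round pot

TASK

Pack the two slim-bodied plug gauges that stand on the bench into the inclined round pot, so that all seven stand in it in a hexagon, one in the middle and six around, each one in line with the pot and its foot down on the pot's floor. Lower them in gently rather than dropping them, and leave the fat gauge and the other things on the bench where they are.

Things in the scene. Friction and masses are not known exactly. Their poses are not given: they have to be found in the camera images.
- gauge_a: steel plug gauge: a cylinder 40 mm across and 55 mm tall with a slimmer dark steel handle, 14 mm across and 60 mm long, standing up from its middle (115 mm in all, about 0.3 kg); origin at the centre of its foot, z along its axis towards the handle; one of the two still standing upright on the bench, to be packed
- gauge_b: steel plug gauge: a cylinder 40 mm across and 55 mm tall with a slimmer dark steel handle, 14 mm across and 60 mm long, standing up from its middle (115 mm in all, about 0.3 kg); origin at the centre of its foot, z along its axis towards the handle; the other of the two still standing upright on the bench, to be packed (same as gauge_a)
- stand: fixed white stand that holds the pot: base plate 170 x 180 x 12 mm and, at each side of the pot, a cheek whose outer face is 81 mm from the middle line and whose top is 97 mm above the bench; origin at the centre of its underside
- pot: open round aluminium pot fixed in the stand, inside diameter 129, wall 4, floor 6 thick, wall 45 high above the inner floor (mm). Its axis leans 25 degrees from vertical, mouth towards the robot's side. Origin: centre of its underside; z along its axis out of the mouth; x across the mouth to the high rim (up and away from the robot); y across the mouth, level.
- pot_floor (a point): centre of the pot's inner floor, 6 mm above the pot's origin; same axes. Gauges stand along z, in rows across the mouth of two, three and two. The low row (x about -40 mm, y about -20, +20) and middle row (x about -5, y about -40, 0, +40) are filled; the high row's two places are empty: x +32 to +37, y about -21 and +21. Packed cylinders show 10 mm above the pot's wall
- big_gauge: bystander: a fatter plug gauge of the same steel, cylinder 56 mm across and 50 mm tall, handle 22 mm across and 50 mm long; it does not fit in the pot and stays where it is; origin at the centre of its foot
- cone_a: bystander: black rubber double-cone pad, 60 mm across and 60 mm tall, upright; origin at the centre of its foot
- cone_b: bystander: the second such rubber pad
- black_block: bystander: black plastic block 60 x 40 x 30 mm lying on the bench; origin at the centre of its underside
- screwdriver: bystander: a screwdriver lying on the bench beyond the other things
- packed0: steel plug gauge: a cylinder 40 mm across and 55 mm tall with a slimmer dark steel handle, 14 mm across and 60 mm long, standing up from its middle (115 mm in all, about 0.3 kg); origin at the centre of its foot, z along its axis towards the handle; already in the pot, leaning with it: low row, -y
- packed1: steel plug gauge: a cylinder 40 mm across and 55 mm tall with a slimmer dark steel handle, 14 mm across and 60 mm long, standing up from its middle (115 mm in all, about 0.3 kg); origin at the centre of its foot, z along its axis towards the handle; already in the pot, leaning with it: low row, +y
- packed2: steel plug gauge: a cylinder 40 mm across and 55 mm tall with a slimmer dark steel handle, 14 mm across and 60 mm long, standing up from its middle (115 mm in all, about 0.3 kg); origin at the centre of its foot, z along its axis towards the handle; already in the pot, leaning with it: middle row, -y
- packed3: steel plug gauge: a cylinder 40 mm across and 55 mm tall with a slimmer dark steel handle, 14 mm across and 60 mm long, standing up from its middle (115 mm in all, about 0.3 kg); origin at the centre of its foot, z along its axis towards the handle; already in the pot, leaning with it: middle of the pot
- packed4: steel plug gauge: a cylinder 40 mm across and 55 mm tall with a slimmer dark steel handle, 14 mm across and 60 mm long, standing up from its middle (115 mm in all, about 0.3 kg); origin at the centre of its foot, z along its axis towards the handle; already in the pot, leaning with it: middle row, +y
Things that resemble listed ones, but are neither listed nor needed, are in the scene too. Leave any orange, pink or yellow look-alike of the gauge_a alone.

How it is judged (in metres and radians):
At the end, for the whole second after the job is handed in: all seven 40 mm gauges are in the pot, foot within 6 mm of its floor, axis within 0.15 rad of the pot's axis, foot centre within 50 mm of the middle of the floor, released and at rest (z of gauge_a in the frame of pot_floor between -0.004 and 0.006 m and distance between each of gauge_a, gauge_b, packed0, packed1, packed2, packed3, packed4 and pot_floor below 0.05 m and angle between the z axis of each of gauge_a, gauge_b, packed0, packed1, packed2, packed3, packed4 and the z axis of pot, either way round below 0.15 rad and linear speed of each of gauge_a, gauge_b, packed0, packed1, packed2, packed3, packed4 below 0.02 m/s and z of gauge_b in the frame of pot_floor between -0.004 and 0.006 m and z of packed0 in the frame of pot_floor between -0.004 and 0.006 m and z of packed1 in the frame of pot_floor between -0.004 and 0.006 m and z of packed2 in the frame of pot_floor between -0.004 and 0.006 m and z of packed3 in the frame of pot_floor between -0.004 and 0.006 m and z of packed4 in the frame of pot_floor between -0.004 and 0.006 m); the robot touches nothing.
It fails at once if a bystander (fat gauge, rubber pads, black block or screwdriver) is moved more than 30 mm (distance of any of big_gauge, cone_a, cone_b, black_block, screwdriver from where it was at the start of the episode above 0.03 m).
It fails at once if gauge_a is dropped: it hits the pot or the packed gauges faster than 0.45 m/s (a fall of about 10 mm) (linear speed of gauge_a above 0.45 m/s and (contact force between gauge_a and pot above 0.5 N or contact force between gauge_a and packed0 above 0.5 N or contact force between gauge_a and packed1 above 0.5 N or contact force between gauge_a and packed2 above 0.5 N or contact force between gauge_a and packed3 above 0.5 N or contact force between gauge_a and packed4 above 0.5 N)).
It fails at once if gauge_b is dropped: it hits the pot or the packed gauges faster than 0.45 m/s (a fall of about 10 mm) (linear speed of gauge_b above 0.45 m/s and (contact force between gauge_b and pot above 0.5 N or contact force between gauge_b and packed0 above 0.5 N or contact force between gauge_b and packed1 above 0.5 N or contact force between gauge_b and packed2 above 0.5 N or contact force between gauge_b and packed3 above 0.5 N or contact force between gauge_b and packed4 above 0.5 N)).
It also fails if it takes over 61 s, if anything falls off the work surface, if the arm or the gripper's body presses on something with over 40 N, if the wrist force passes 120 N, or if a joint passes its speed limit or range.

ROBOT

A 6-joint arm with a two-finger parallel gripper is mounted at the origin on the work surface. World frame = base frame: x ahead of the robot, y to its left, z up, the work surface at z = 0. Lengths are in m, angles in degrees, forces in N, time in s.
With the tool pointing down it reaches from about 0.25 to 0.725 m from the base axis. Payload 9.7 kg.
Tool frame: the origin (TCP) lies at the very end of the fingers, on their centre line; the grasp point (between the pads) lies 19 mm behind it; z points along the fingers, y is the line along which they close (so a half turn about z gives the same grasp; the last joint's range is limited). The gripper opens to 85 mm and grips with 20 to 120 N. Pads are 22 mm wide; open, the fingers measure 114 mm over their backs; the gripper's body (76 mm by 85 mm) begins 54 mm behind the grasp point. The pads swing forward as they close: fully open they stand 13 mm farther back than shut.
Start: joints at [-67.895, 4.979, 10.078, 95.1, 0, 90], TCP at [0.207, -0.51, 0.231] pointing down, gripper open.
Joint ranges: [-179.16, 179.16], [-48.56, 103.87], [-65.8, 70.77], [-126.05, 130.52], [-82.76, 87.17], [-180, 180]. Speed limits (degrees/s): [127.2, 127.2, 147.25, 180, 180, 180].

INTERFACE

Orientations are given as [roll, pitch, yaw] about the fixed x, y, z axes, in that order (R = Rz(yaw) Ry(pitch) Rx(roll)).
In Python, from workcell import bot gives the robot as it stands.
- The arm moves only by the tool arm_command, never from a script. Its argument "series" is a list of rows, each a list of 4 numbers: the shift along the tool's x, y, z in m, then the turn about the tool's z in rad. A call has exactly 5 rows; each row is the pose to reach, as a shift and turn from the pose commanded when the call began, along the tool's axes at that moment; what a row does not reach only later rows make up. A row lasts 1/10 s, in which the tool goes at most 50 mm and 8.59 degrees, less where a joint would pass 70% of its speed; a pose out of reach is approached as far as the arm can. A call with a gripper value outside its range is refused whole. "hand" is the finger opening in m, from 0 to 0.0854, set as the call begins (left out, the last holds). The fingers move at their own pace and stop on an object; "grip_force" is the grip in N (left out, the last holds). Time passes only in rows, so rows that repeat a pose let the fingers close, or fill a call up. It gives the time, the measured TCP pose, the force, the opening and the grip force at its end, in the units of the state.
- bot.get_obs(): the state, without advancing time (a new reading comes with each control period).
- bot.camera(name): name is "scene" or "side" or "wrist"; returns a dict with "color" (400x640x3 uint8, blue, green, red), "camera_matrix" (3x3 intrinsics, pixels), "xyz" and "orientation" of the camera in the world; the wrist camera has in their place "T_tool_cam" (4x4, takes a point from camera to tool coordinates, whose origin is the TCP and whose axes are the flange's). Camera axes: x right, y up, looking along -z (the intrinsics and any distortion apply to the point x, -y, -z); pixel columns grow to the right and rows downward; lengths in m; the calibration is good to about 2 mm. A picture is of the moment at which its call begins: read the wrist's pose just before it. There is no depth.
- bot.job_done(): hands the job in; it is judged then, once.
Trained networks look in the newest picture that a camera, given by its name, has taken for a name from the list of things; names that differ only in an ending like _2 or _b are one class to them, and where a whole thing is asked for, a point or a joint stands for the part that bears it (a point fixed in the world has none). Each returns a list of dicts, best first, with "confidence" (0 to 1); they miss things now and then, are a little off and sometimes report something else, mostly with a low value. They report only what shows in the picture. A call takes as long as a camera call. They do not tell look-alikes from the thing itself.
- bot.find_in(camera, target): "location" ([column, row] in pixels, amid what is visible of it).
- bot.mark_of(camera, target): "location" ([column, row] in pixels: a listed point, or the origin of a listed thing).
The state is a dict: "time": time; "q": joint angles; "qd": joint speeds; "joint_efforts": joint torques, N m; "ee_pos": TCP position; "tcp_rot": TCP orientation; "wrist_force": force on the tool from outside, world axes, zero at the start; "torque": the same for the moment, N m; "opening": finger opening in m; "grasp_force": force on a finger pad.
Only numpy, scipy, OpenCV 4.12 (cv2) and the standard library are available. Lean on these libraries where they do the work, as an engineer would, in place of code of your own. Each camera call takes 0.05 s, during which the arm holds its last target. There are 200 camera calls.

## Working session

There is one attempt and no reset: what is moved stays moved. The work goes in short steps, Python scripts to look and compute and a tool call to move; the robot and the scene stay as the last step left them, time stands still between calls to the robot, and variables do not carry over. Pictures are saved under pics/ and viewed, at most 10 in all, crops included, and the job is handed in when it is done.

Besides the shell and the picture viewer there is one more tool, called after "Emit:" as a command line: name --pt "numbers of a row" for each row, then --argument value for the rest. arm_command: Moves the arm, as the interface text tells. Its arguments: {"type":"object","properties":{"series":{"type":"array"},"hand":{"type":"number"},"grip_force":{"type":"number"}},"required":["series"]}

```bash
mkdir -p pics
cat > h.py <<'E'
import numpy as np, cv2
from workcell import bot
from scipy.spatial.transform import Rotation as R
def pose(o): 
    return np.array(o["ee_pos"]), R.from_euler('xyz',o["tcp_rot"],degrees=True).as_matrix()
def snap(name,f=None):
    o=bot.get_obs(); c=bot.camera(name)
    if f: cv2.imwrite('pics/'+f,c["color"])
    if "T_tool_cam" in c:
        p,r=pose(o); T=np.eye(4);T[:3,:3]=r;T[:3,3]=p; T=T@np.array(c["T_tool_cam"])
        c["P"],c["Rm"]=T[:3,3],T[:3,:3]
    else:
        c["P"]=np.array(c["xyz"]); q=np.array(c["orientation"],float)
        c["Rm"]=(R.from_quat(q) if q.size==4 else R.from_euler('xyz',q,degrees=True)).as_matrix() if q.size<9 else q.reshape(3,3)
    c["K"]=np.array(c["camera_matrix"]); return c
def ray(c,px):
    d=np.linalg.inv(c["K"])@[px[0],px[1],1]; d=c["Rm"]@(d*[1,-1,-1]); return c["P"],d/np.linalg.norm(d)
def plane(c,px,z=0):
    p,d=ray(c,px); return p+d*(z-p[2])/d[2]
def tri(*cp):
    A=0;b=0;L=[ray(c,p) for c,p in cp]
    for p,d in L: M=np.eye(3)-np.outer(d,d);A=A+M;b=b+M@p
    x=np.linalg.solve(A,b); return x,max(np.linalg.norm((np.eye(3)-np.outer(d,d))@(x-p)) for p,d in L)
def proj(c,X):
    v=(c["Rm"].T@(np.array(X)-c["P"]))*[1,-1,-1]; v=c["K"]@v; return v[:2]/v[2]
E
python3 - <<'E'
from h import *
np.set_printoptions(precision=3,suppress=True)
o=bot.get_obs();print(o)
for n in ("scene","side","wrist"):
    c=snap(n,n+"0.png");print(n,[k for k in c],c["P"],c["Rm"].ravel(),c["K"].ravel(),c.get("orientation"))
    for t in ("gauge_a","stand","pot","pot_floor","big_gauge","packed0","cone_a","black_block","screwdriver"):
        print(t,[(np.round(d["location"]).tolist(),round(d["confidence"],2)) for d in bot.mark_of(n,t)])
E
```

```text
{'time': 0.0, 'q': array([-67.896,   5.012,  10.033,  95.099,   0.   ,  90.   ]), 'qd': array([-0.075,  0.011, -0.054, -0.002, -0.057,  0.036]), 'joint_efforts': array([ -0.002, -52.038,  46.481,   0.016,  -0.   ,  -0.   ]), 'ee_pos': array([ 0.207, -0.509,  0.231]), 'tcp_rot': array([-179.922,   -0.   ,   22.104]), 'wrist_force': array([-0.46 , -0.201, -1.019]), 'torque': array([-0.016, -0.016, -0.033]), 'grasp_force': 0.0, 'opening': 0.08542158355717479}
scene ['color', 'camera_matrix', 'xyz', 'orientation', 'P', 'Rm', 'K'] [1.175 0.574 0.764] [-0.702 -0.458  0.546  0.712 -0.468  0.523  0.016  0.756  0.655] [390.028   0.    315.553   0.    390.028 198.87    0.      0.      1.   ] [ 49.098  -0.93  134.567]
gauge_a [([260.0, 174.0], 0.75), ([442.0, 245.0], 0.71), ([246.0, 199.0], 0.64), ([236.0, 192.0], 0.53)]
stand [([319.0, 204.0], 0.81)]
pot [([313.0, 187.0], 0.89)]
pot_floor [([316.0, 192.0], 0.72), ([261.0, 179.0], 0.23)]
big_gauge [([300.0, 162.0], 0.86), ([442.0, 247.0], 0.31)]
packed0 [([304.0, 185.0], 0.66), ([327.0, 198.0], 0.56), ([314.0, 191.0], 0.5)]
cone_a [([418.0, 282
[... 515 characters left out ...]
3)]
stand [([327.0, 214.0], 0.64)]
pot [([325.0, 197.0], 0.86)]
pot_floor [([322.0, 195.0], 0.59)]
big_gauge [([399.0, 185.0], 0.74)]
packed0 [([316.0, 205.0], 0.8), ([328.0, 195.0], 0.7), ([335.0, 200.0], 0.65), ([328.0, 187.0], 0.43)]
cone_a [([364.0, 152.0], 0.84), ([234.0, 308.0], 0.74)]
black_block [([402.0, 164.0], 0.75)]
screwdriver [([200.0, 271.0], 0.86)]
wrist ['color', 'camera_matrix', 'T_tool_cam', 'P', 'Rm', 'K'] [ 0.284 -0.479  0.374] [ 0.377  0.875  0.302 -0.926  0.356  0.124  0.001 -0.327  0.945] [297.338   0.    325.114   0.    297.338 198.698   0.      0.      1.   ] None
gauge_a []
stand []
pot []
pot_floor []
big_gauge []
packed0 []
cone_a []
black_block []
screwdriver []
```

Run:
```python
import cv2
a=cv2.imread('pics/scene0.png')[110:350,190:510];b=cv2.imread('pics/side0.png')[110:360,160:480]
cv2.imwrite('pics/s1.png',cv2.resize(a,None,fx=2.5,fy=2.5,interpolation=2)[:600]);cv2.imwrite('pics/s2.png',cv2.resize(b,None,fx=2.4,fy=2.4,interpolation=2))
```

```text
(no output)
```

View pics/s1.png

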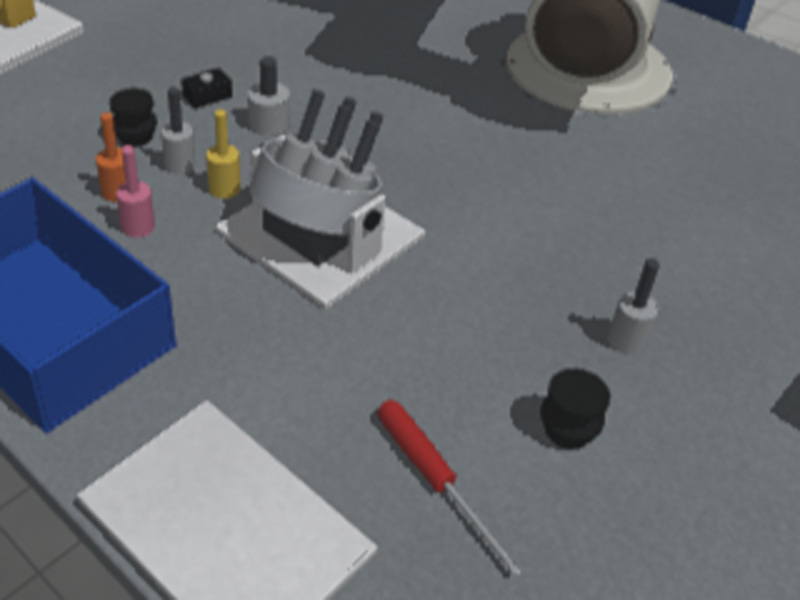

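View pics/s2.png

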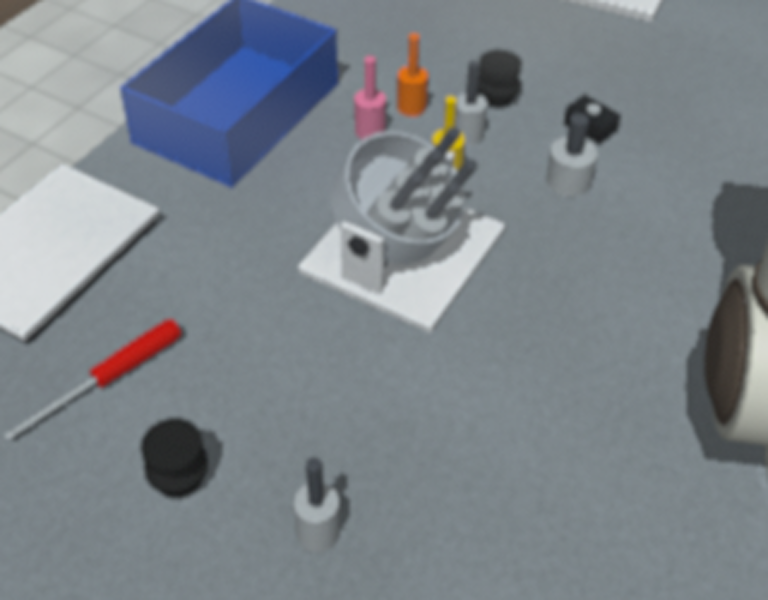

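The scene and side crops show two steel slim gauges. One is at scene (261,175) / side (356,167), next to a rubber pad and the yellow look-alike. The other is at scene (441,248) / side (291,335), on its own near the other pad. The steel one at scene (298,160) is the fat gauge. Yellow, pink and orange are look-alikes, so I leave them.

Run:
```python
from h import *
np.set_printoptions(precision=4,suppress=True)
s=snap("scene");d=snap("side")
P=lambda x,y:(190+x/2.5,110+y/2.5)
Q=lambda x,y:(160+x/2.4,110+y/2.4)
print("near gauge foot",plane(s,(260,174)),plane(d,(291,334)),plane(s,(442,245)))
for n,a,b in (("A top",(175,92),(473,67)),("A shoulder c",(177,127),(471,103)),("B top",(652,264),(314,464)),("B shoulder",(637,305),(317,507)),("big top",(268,63),(577,118))):
    print(n,tri((s,P(*a)),(d,Q(*b))))
for z in (.012,):
    print("scene corners",[plane(s,P(*c),z)[:2] for c in ((218,228),(326,300),(424,230))])
    print("side corners",[plane(d,Q(*c),z)[:2] for c in ((300,265),(430,325),(505,225))])
print("pot",tri((s,(313,187)),(d,(325,197))),"floor",tri((s,(316,192)),(d,(322,195))),"stand",tri((s,(319,204)),(d,(327,214))))
print("others: yellow",plane(d,(342,182)),plane(s,P(223,190)),"coneA",plane(s,(246,166)),plane(d,(364,152)),"coneB",plane(s,(418,282)),"block",plane(s,(271,147)))
```

```text
near gauge foot [ 0.5794 -0.2465  0.    ] [0.4398 0.3355 0.    ] [0.432  0.3295 0.    ]
A top (array([ 0.5811, -0.2305,  0.1114]), np.float64(0.0005600563752058534))
A shoulder c (array([ 0.5804, -0.2328,  0.0567]), np.float64(0.0022529491003901963))
B top (array([0.4398, 0.3291, 0.1124]), np.float64(0.00045570736416227896))
B shoulder (array([0.4374, 0.3294, 0.0505]), np.float64(0.002261425563234129))
big top (array([ 0.4395, -0.2195,  0.0984]), np.float64(0.0015549760126625195))
scene corners [array([ 0.636 , -0.0972]), array([0.6306, 0.0728]), array([0.4665, 0.0737])]
side corners [array([0.6324, 0.0734]), array([0.4668, 0.0731]), array([ 0.4652, -0.102 ])]
pot (array([ 0.5624, -0.0206,  0.0628]), np.float64(0.0047552000521713465)) floor (array([ 0.5689, -0.0087,  0.0654]), np.float64(0.004220521584559715)) stand (array([ 0.5514, -0.01  ,  0.005 ]), np.float64(0.0009946378362347445))
others: yellow [ 0.5816 -0.1508  0.    ] [ 0.5759 -0.1574  0.    ] coneA [ 0.5847 -0.3123  0.    ] [ 0.5901 -0.3109 -0.    ] coneB [ 0.5801  0.3519 -0.    ] block [ 0.4521 -0.3412  0.    ]
```

Emit:
arm_command --pt "0.045 -0.012 0 0.1" --pt "0.09 -0.024 0 0.2" --pt "0.135 -0.036 0 0.3" --pt "0.18 -0.047 0 0.386" --pt "0.225 -0.0585 0 0.386" --hand 0.04 --grip_force 20

```text
time: 2.1
ee_pos: [0.3947, -0.3694, 0.2315]
tcp_rot: [180.0, -0.0, -0.2]
wrist_force: [0.0, -1.4, -0.6]
opening: 0.0399
grasp_force: 0.0
```

Emit:
arm_command --pt "0.038 -0.028 0 0" --pt "0.076 -0.056 0 0" --pt "0.114 -0.084 0 0" --pt "0.15 -0.112 0 0" --pt "0.1865 -0.139 0 0"

```text
time: 2.6
ee_pos: [0.5813, -0.2302, 0.2314]
tcp_rot: [180.0, -0.0, 0.0]
wrist_force: [0.2, -0.2, 0.3]
opening: 0.0398
grasp_force: 0.0
```

```bash
cat > meas.py <<'E'
from h import *
np.set_printoptions(precision=4,suppress=True)
E
python3 - <<'E'
from meas import *
o=bot.get_obs();print(o["time"],o["ee_pos"],o["tcp_rot"],o["opening"])
c=snap("wrist","w1.png")
for t in ("gauge_a","packed0","pot","pot_floor"): print(t,[(np.round(d["location"]).tolist(),round(d["confidence"],2)) for d in bot.mark_of("wrist",t)])
for X in ((.5811,-.2305,.115),(.5811,-.2305,.055),(.5811,-.2305,0)): print(proj(c,X))
E
```

```text
2.6 [ 0.5813 -0.2302  0.2314] [179.9921  -0.0138   0.003 ] 0.03975020260167311
gauge_a [([339.0, 92.0], 0.82), ([325.0, 170.0], 0.79), ([275.0, 172.0], 0.68), ([281.0, 73.0], 0.6)]
packed0 [([96.0, 195.0], 0.96), ([132.0, 194.0], 0.74), ([172.0, 195.0], 0.69), ([397.0, 252.0], 0.53)]
pot [([129.0, 184.0], 0.65)]
pot_floor [([131.0, 192.0], 0.7)]
[324.1384 192.4392]
[324.2751 175.8128]
[324.3646 164.9235]
```

View pics/w1.png

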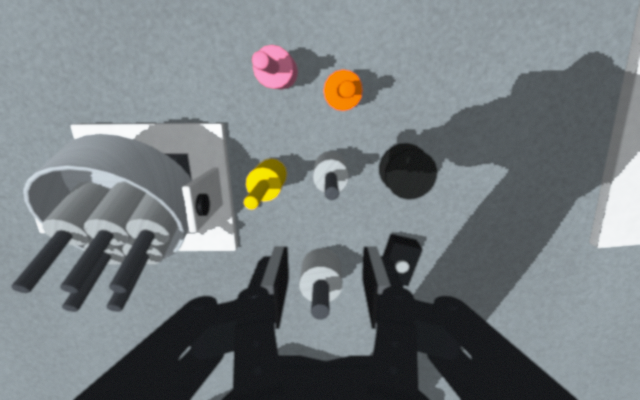

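The wrist picture shows the target steel gauge with its cylinder at about (330,178) and its handle top at (332,193). Yellow is on its left, the pad on its right, and the pot is at far left. I'll refine the handle's column by thresholding and enlarge the crop to confirm.

Run:
```python
import cv2,numpy as np
a=cv2.imread('pics/w1.png');g=a[:,:,1].astype(int)
for r in (180,184,188,192,196): print(r,g[r,316:348].tolist())
c=cv2.resize(a[130:230,230:430],None,fx=4,fy=4,interpolation=cv2.INTER_CUBIC);cv2.imwrite('pics/w1c.png',c)
```

```text
180 [215, 213, 211, 208, 210, 212, 213, 202, 167, 110, 64, 51, 49, 48, 45, 44, 43, 43, 44, 45, 64, 96, 126, 140, 143, 144, 143, 145, 153, 169, 181, 174]
184 [202, 209, 213, 214, 213, 211, 206, 190, 153, 99, 62, 50, 49, 46, 45, 45, 43, 45, 43, 44, 64, 108, 160, 194, 205, 205, 206, 206, 205, 195, 176, 162]
188 [168, 181, 194, 203, 206, 207, 201, 183, 144, 95, 70, 72, 80, 86, 90, 90, 86, 83, 79, 71, 65, 83, 131, 177, 198, 203, 195, 180, 167, 159, 158, 157]
192 [159, 159, 159, 160, 162, 166, 168, 158, 135, 107, 96, 97, 96, 94, 91, 90, 88, 90, 90, 89, 88, 89, 100, 127, 149, 155, 156, 158, 159, 157, 155, 154]
196 [153, 155, 158, 159, 161, 161, 159, 152, 139, 121, 102, 95, 91, 89, 90, 90, 90, 92, 92, 87, 89, 97, 119, 140, 153, 159, 160, 161, 163, 163, 162, 159]
```

View pics/w1c.png

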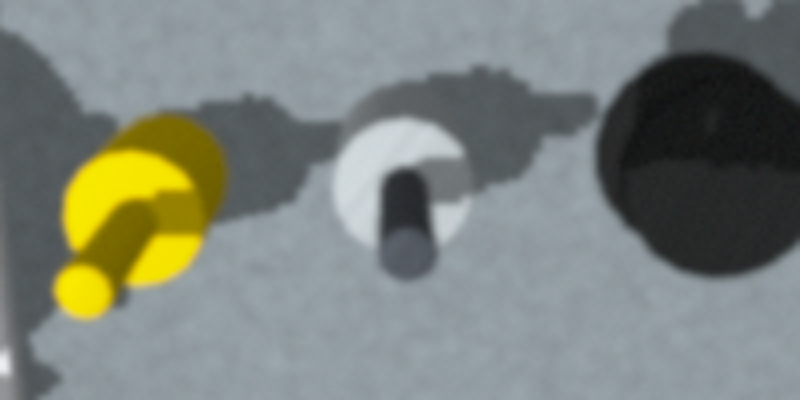

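The enlarged crop confirms the dark-handled steel gauge, with its top at (331.7,193.5). That puts it at about (0.580, -0.237).

Emit:
arm_command --pt "-0.001 0.007 0.04 0" --pt "-0.001 0.007 0.08 0" --pt "-0.001 0.007 0.12 0" --pt "-0.001 0.007 0.145 0" --pt "-0.001 0.007 0.155 0"

```text
time: 3.35
ee_pos: [0.5766, -0.2394, 0.0737]
tcp_rot: [-179.9, 0.2, -0.1]
wrist_force: [-0.1, 0.8, 0.1]
opening: 0.0399
grasp_force: 0.0
```

Emit:
arm_command --pt "0 0 0 0" --pt "0 0 0 0" --pt "0 0 0 0" --pt "0 0 0 0" --pt "0 0 0 0" --hand 0.0 --grip_force 20

```text
time: 3.85
ee_pos: [0.5795, -0.2391, 0.0777]
tcp_rot: [179.9, -0.1, -0.0]
wrist_force: [-0.5, -1.1, 4.2]
opening: 0.0137
grasp_force: 22.0
```

Emit:
arm_command --pt "-0.004 0 -0.0004 0" --pt "-0.009 0 -0.001 0" --pt "-0.014 0 -0.0013 0" --pt "-0.018 0 -0.0015 0" --pt "-0.023 0 -0.0015 0"

```text
time: 4.35
ee_pos: [0.5557, -0.2388, 0.0781]
tcp_rot: [180.0, -0.0, -0.0]
wrist_force: [2.8, -0.9, 2.6]
opening: 0.0136
grasp_force: 22.1
```

Emit:
arm_command --pt "-0.005 0 0.0003 0" --pt "-0.01 0 0.0008 0" --pt "-0.014 0 0.0014 0" --pt "-0.018 0 0.002 0" --pt "-0.0215 0 0.0028 0"

```text
time: 4.85
ee_pos: [0.5339, -0.2386, 0.0746]
tcp_rot: [-180.0, 0.0, -0.0]
wrist_force: [3.1, -0.5, -0.3]
opening: 0.0136
grasp_force: 21.1
```

Run:
```python
from meas import *
a=snap("scene");b=snap("side")
i=cv2.resize(a["color"][130:210,220:320],None,fx=4,fy=4,interpolation=2);j=cv2.resize(b["color"][120:200,310:410],None,fx=4,fy=4,interpolation=2)
cv2.imwrite('pics/t1.png',np.hstack([i,j]));o=bot.get_obs();print(o["ee_pos"],o["wrist_force"],o["opening"])
```

```text
[ 0.5337 -0.2386  0.0746] [ 0.9453 -0.4734  1.0178] 0.013422617328709769
```

View pics/t1.png

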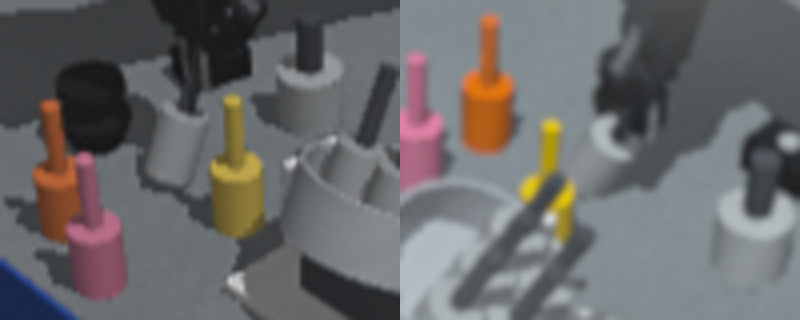

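Emit:
arm_command --pt "0 0 0 0" --pt "0 0 -0.02 0" --pt "0 0 -0.06 0" --pt "0 0 -0.1 0" --pt "0 0 -0.14 0" --grip_force 60

```text
time: 5.45
ee_pos: [0.5335, -0.2384, 0.2153]
tcp_rot: [-179.9, 0.2, -0.0]
wrist_force: [0.4, -0.4, -3.3]
opening: 0.0126
grasp_force: 58.6
```

Emit:
arm_command --pt "0 -0.03 -0.03 0" --pt "0 -0.06 -0.06 0" --pt "0 -0.09 -0.08 0" --pt "0 -0.11 -0.08 0" --pt "0 -0.12 -0.08 0"

```text
time: 5.95
ee_pos: [0.5343, -0.1172, 0.2948]
tcp_rot: [-180.0, 0.1, 0.1]
wrist_force: [0.5, -0.5, -4.1]
opening: 0.0126
grasp_force: 59.0
```

```bash
cat > m2.py <<'E'
from meas import *
import sys
tag=sys.argv[1]
o=bot.get_obs();print(o["time"],o["ee_pos"],o["tcp_rot"][2],o["wrist_force"],o["opening"])
for n in ("wrist","scene","side"):
    c=snap(n,f"{n}_{tag}.png")
    for t in ("pot","pot_floor","packed0"):
        print(n,t,[(np.round(d["location"],1).tolist(),round(d["confidence"],2)) for d in bot.mark_of(n,t)])
    np.savez(f"{n}_{tag}.npz",P=c["P"],Rm=c["Rm"],K=c["K"])
E
python3 m2.py a
```

```text
5.95 [ 0.5343 -0.1172  0.2948] 0.07285541590140325 [ 0.4601 -0.5383 -4.0565] 0.012610883230620042
wrist pot [([245.8, 135.7], 0.98)]
wrist pot_floor [([245.1, 138.4], 0.68), ([256.2, 146.7], 0.3)]
wrist packed0 [([232.9, 163.9], 0.79), ([263.2, 166.8], 0.7), ([276.9, 143.2], 0.64), ([242.9, 140.6], 0.63), ([212.8, 140.3], 0.6)]
scene pot [([314.1, 189.3], 0.7)]
scene pot_floor [([303.9, 183.4], 0.25)]
scene packed0 [([316.1, 191.1], 0.83), ([306.1, 185.5], 0.68), ([326.0, 196.9], 0.56), ([272.7, 145.2], 0.48)]
side pot [([326.3, 197.1], 0.89)]
side pot_floor [([321.9, 196.5], 0.57)]
side packed0 [([313.9, 206.7], 0.85), ([331.0, 188.7], 0.61), ([335.6, 199.8], 0.58), ([323.6, 194.9], 0.58), ([328.7, 208.2], 0.53), ([236.4, 305.6], 0.3)]
```

```bash
cat > fit.py <<'E'
from meas import *
from scipy.optimize import least_squares
def ld(n): 
    f=np.load(n+".npz"); return {k:f[k] for k in f}
W,S,D=ld("wrist_a"),ld("scene_a"),ld("side_a")
p=[(-.04,-.02,0),(-.04,.02,0),(-.005,-.04,0),(-.005,0,0),(-.005,.04,0)];O=(0,0,-.006);F=(0,0,0)
obs=[(W,p[1],(232.9,163.9)),(W,p[0],(263.2,166.8)),(W,p[2],(276.9,143.2)),(W,p[3],(242.9,140.6)),(W,p[4],(212.8,140.3)),(W,O,(245.8,135.7)),(W,F,(245.1,138.4)),
(S,p[3],(316.1,191.1)),(S,p[2],(306.1,185.5)),(S,p[4],(326,196.9)),(S,O,(313.5,188.2)),(D,O,(325.7,197)),(D,F,(322,196)),
(D,p[1],(335.6,199.8)),(D,p[4],(313.9,206.7)),(D,p[3],(323.6,194.9)),(D,p[2],(331,188.7))]
def pot(v,X): return R.from_euler('yz',[-25,v[3]*57.3],degrees=True).as_matrix()@np.array(X)+v[:3]
if __name__=="__main__":
    f=lambda v:np.concatenate([proj(c,pot(v,X))-np.array(u) for c,X,u in obs])
    r=least_squares(f,[.567,-.01,.065,0],x_scale=[.01,.01,.01,.1],loss='soft_l1',f_scale=2)
    print(r.x,np.degrees(r.x[3]));print(f(r.x).reshape(-1,2).round(1).tolist());np.save("pot.npy",r.x)
    from math import cos,sin,pi
    for n,c in (("wrist",W),("side",D),("scene",S)):
        im=cv2.resize(cv2.imread(f"pics/{n}_a.png"),None,fx=3,fy=3,interpolation=2)
        def poly(rad,cx,cy,h,col): 
            pts=[3*proj(c,pot(r.x,(cx+rad*cos(t),cy+rad*sin(t),h)))+1 for t in np.linspace(0,2*pi,60)]
            cv2.polylines(im,[np.int32(pts)],True,col,1)
        poly(.0645,0,0,.045,(0,0,255));poly(.0685,0,0,.045,(0,0,255))
        for q in p: poly(.02,q[0],q[1],.055,(0,255,0));poly(.007,q[0],q[1],.115,(255,0,0))
        u=3*proj(c,pot(r.x,(0,0,.05)));x0,y0=int(u[0]-200),int(u[1]-220)
        cv2.imwrite(f"pics/{n}_o.png",im[max(y0,0):y0+440,max(x0,0):x0+400])
    h=[cv2.imread(f"pics/{n}_o.png") for n in ("wrist","side")]
    m=min(x.shape[0] for x in h);cv2.imwrite("pics/ov.png",np.hstack([x[:m] for x in h]))
E
python3 fit.py
```

```text
[ 0.5669 -0.0169  0.0625 -0.04  ] -2.294608816374323
[[0.5, -0.4], [0.1, -2.1], [-0.7, 0.0], [1.5, 1.3], [-0.3, 0.2], [-1.0, 0.2], [-1.3, 0.1], [-1.3, -1.4], [-0.7, -2.3], [-1.3, -0.3], [-0.5, 3.5], [-3.0, -0.2], [1.6, -0.3], [-4.7, 10.2], [2.8, -0.9], [1.4, 2.0], [1.9, -0.4]]
```

View pics/ov.png

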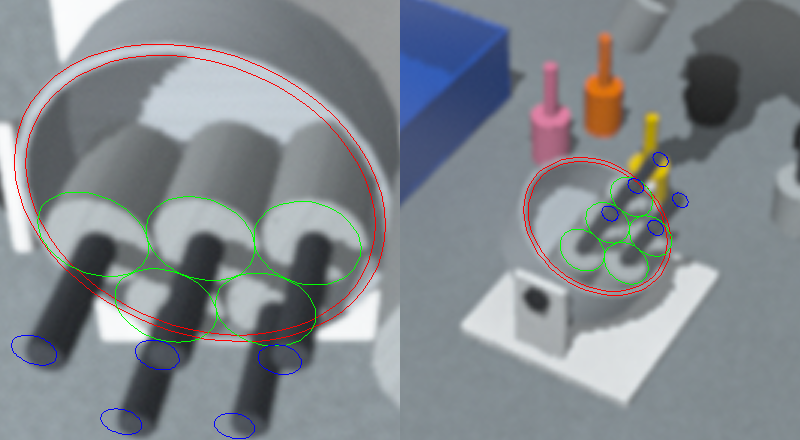

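The overlay fits the packed cylinders and rim to within about 2 px; the handle tips suggest a pot yaw of about 0. Now I check the held gauge's tilt.

Run:
```python
from fit import *
G=np.array([.5343,-.1172,.2948+.019])
out=[]
for n,c in (("scene",S),("side",D)):
    im=cv2.resize(cv2.imread(f"pics/{n}_a.png"),None,fx=5,fy=5,interpolation=2)
    for th,col in ((23,(0,0,255)),(28,(0,255,0))):
        r=R.from_euler('y',-th,degrees=True).as_matrix(); foot=G-r[:,2]*.0965
        for h,rad in ((0,.02),(.055,.02)):
            pts=[5*proj(c,foot+r@[rad*np.cos(t),rad*np.sin(t),h])+2 for t in np.linspace(0,6.28,60)]
            cv2.polylines(im,[np.int32(pts)],True,col,1)
    u=5*proj(c,G-[-.02,0,.07]);x0,y0=max(int(u[0]-200),0),max(int(u[1]-200),0);out.append(im[y0:y0+400,x0:x0+400])
m=min(x.shape[0] for x in out);cv2.imwrite("pics/ov2.png",np.hstack([x[:m] for x in out]))
```

```text
(no output)
```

View pics/ov2.png

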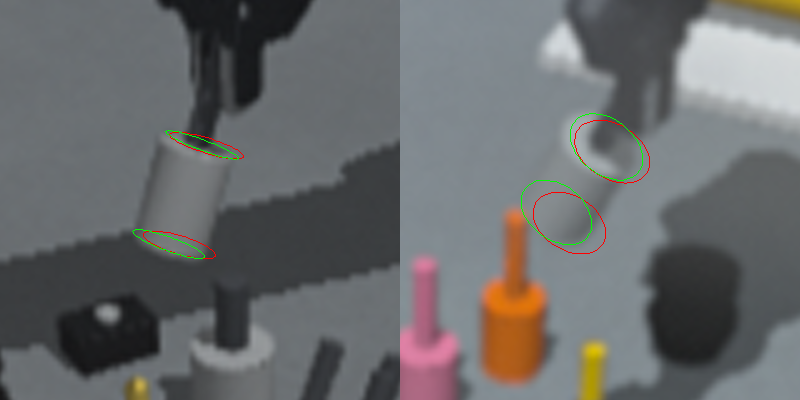

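```bash
cat > tilt.py <<'E'
from meas import *
from scipy.optimize import differential_evolution
def cyl(foot,th,ph):
    r=R.from_euler('yx',[-th,ph],degrees=True).as_matrix(); t=np.linspace(0,2*np.pi,48)
    return np.vstack([foot+(r@np.array([.02*np.cos(t),.02*np.sin(t),0*t+h])).T for h in (0,.055)])
def fit_tilt(G,views):
    """views: list of (cam dict, color); G grasp point. returns th, ph, axial, dx, dy"""
    ims=[]
    for c,im in views:
        g=cv2.GaussianBlur(im.astype(np.float32),(0,0),.8).max(axis=2)
        gx,gy=cv2.Sobel(g,cv2.CV_32F,1,0),cv2.Sobel(g,cv2.CV_32F,0,1);ims.append((c,gx,gy))
    def cost(v):
        th,ph,a,dx,dy=v; r=R.from_euler('yx',[-th,ph],degrees=True).as_matrix()
        X=cyl(G+[dx,dy,0]-r[:,2]*a,th,ph);s=0
        for c,gx,gy in ims:
            h=cv2.convexHull(np.float32([proj(c,x) for x in X]))[:,0]
            q=np.vstack([h,h[:1]]);n=np.diff(q,axis=0);L=np.linalg.norm(n,axis=1)
            tot=0
            for i in range(len(n)):
                k=max(int(L[i]*2),1);P=q[i]+np.linspace(0,1,k,endpoint=False)[:,None]*n[i]
                m=np.array([-n[i][1],n[i][0]])/max(L[i],1e-6)
                f=lambda g:cv2.remap(g,P[None,:,0].astype(np.float32),P[None,:,1].astype(np.float32),1)[0]
                tot+=np.minimum(np.abs(f(gx)*m[0]+f(gy)*m[1]),60).mean()*L[i]
            s+=tot/L.sum()
        return -s
    r=differential_evolution(cost,[(10,35),(-6,6),(.092,.102),(-.004,.004),(-.004,.004)],maxiter=40,popsize=10,seed=1)
    return r.x,r.fun
E
python3 - <<'E'
from tilt import *
V=[({k:f[k] for k in f},cv2.imread(f"pics/{n}_a.png")) for n in ("scene","side") for f in [np.load(n+"_a.npz")]]
G=np.array([.5343,-.1172,.2948+.019])
print(fit_tilt(G,V));print([fit_tilt(G,[v])[0] for v in V])
E
```

```text
(array([24.9321, -5.8642,  0.0993,  0.0039,  0.0039]), np.float32(-88.41655))
[array([32.2064,  0.4526,  0.0988, -0.0004,  0.0016]), array([27.5738,  2.2393,  0.097 ,  0.0037, -0.0022])]
```

Emit:
arm_command --pt "-0.003 -0.03 0 0" --pt "-0.006 -0.06 0.01 0" --pt "-0.009 -0.0787 0.035 0" --pt "-0.0107 -0.0787 0.07 0" --pt "-0.0107 -0.0787 0.082 0"

```text
time: 7.05
ee_pos: [0.5225, -0.0395, 0.2099]
tcp_rot: [-180.0, 0.2, 0.0]
wrist_force: [-0.4, 0.3, -3.4]
opening: 0.0123
grasp_force: 59.1
```

Emit:
arm_command --pt "0 0 0 0" --pt "0.004 0 0.009 0" --pt "0.008 0 0.018 0" --pt "0.0103 0 0.022 0" --pt "0.0103 0 0.022 0"

```text
time: 7.55
ee_pos: [0.5343, -0.0402, 0.1904]
tcp_rot: [-180.0, 0.1, -0.0]
wrist_force: [-0.6, 1.0, -3.8]
opening: 0.0122
grasp_force: 59.2
```

Run:
```python
from fit import *
o=bot.get_obs();print(o["time"],o["ee_pos"],o["wrist_force"],o["opening"])
v=np.load("pot.npy");v[3]=0;v[1]=-.0165
G=np.array(o["ee_pos"])+[0,0,.019];out=[]
for n in ("wrist","scene"):
    c=snap(n,n+"_b.png");k=3 if n=="wrist" else 6
    im=cv2.resize(c["color"],None,fx=k,fy=k,interpolation=2)
    def circ(f,rad,col): cv2.polylines(im,[np.int32([k*proj(c,f(rad*np.cos(t),rad*np.sin(t)))+k/2 for t in np.linspace(0,6.28,60)])],True,col,1)
    circ(lambda x,y:pot(v,(x,y,.045)),.0645,(0,0,255))
    r=R.from_euler('y',-26,degrees=True).as_matrix();foot=G-r[:,2]*.097
    for h in (0,.055): circ(lambda x,y:foot+r@[x,y,h],.02,(0,255,0))
    u=k*proj(c,pot(v,(.02,0,.06)));x0,y0=max(int(u[0]-200),0),max(int(u[1]-240),0);out.append(im[y0:y0+440,x0:x0+400])
print([x.shape for x in out]);m=min(x.shape[0] for x in out);cv2.imwrite("pics/ov3.png",np.hstack([x[:m] for x in out]))
print("foot in pot frame",R.from_euler('y',-25,degrees=True).as_matrix().T@(foot-v[:3]))
```

```text
7.55 [ 0.5343 -0.0402  0.1904] [-0.6467  1.0351 -3.7812] 0.012216615100135967
[(440, 400, 3), (440, 400, 3)]
foot in pot frame [ 0.0343 -0.0237  0.0499]
```

View pics/ov3.png

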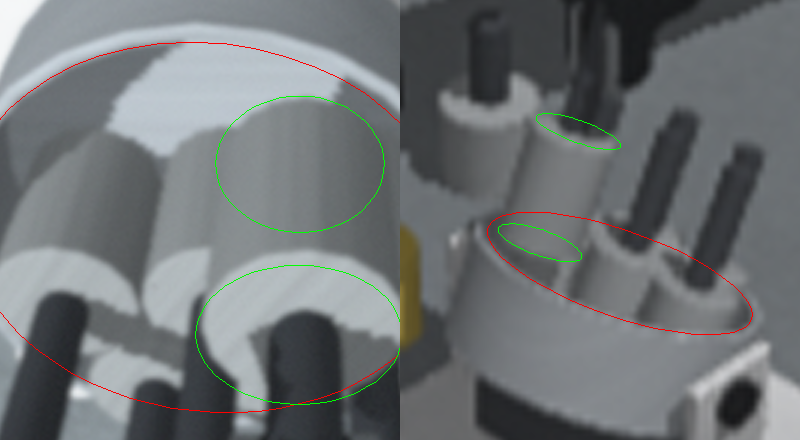

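The held gauge enters the empty -y slot with clearance: its foot outline at (300,165) in the wrist crop lies inside the rim. Lower along the pot axis.

Emit:
arm_command --pt "0.0034 -0.0015 0.0072 0" --pt "0.0068 -0.0015 0.0145 0" --pt "0.0101 -0.0015 0.0217 0" --pt "0.0135 -0.0015 0.029 0" --pt "0.016 -0.0015 0.0343 0"

```text
time: 8.15
ee_pos: [0.5502, -0.0385, 0.1556]
tcp_rot: [-180.0, 0.1, -0.0]
wrist_force: [-0.8, -0.4, -2.7]
opening: 0.0127
grasp_force: 59.3
```

Run:
```python
from meas import *
o=bot.get_obs();print(o["ee_pos"],o["wrist_force"],o["torque"],o["opening"])
```

```text
[ 0.5502 -0.0385  0.1556] [-0.8214 -0.3937 -2.6809] [-0.0121  0.1423  0.0102] 0.012715030337444191
```

Emit:
arm_command --pt "0.001 0 0.002 0" --pt "0.002 0 0.004 0" --pt "0.0028 0 0.006 0" --pt "0.0037 0 0.008 0" --pt "0.0037 0 0.008 0" --grip_force 30

```text
time: 8.65
ee_pos: [0.5538, -0.0386, 0.1485]
tcp_rot: [180.0, 0.0, -0.0]
wrist_force: [0.4, 0.6, -3.6]
opening: 0.0127
grasp_force: 59.3
```

Emit:
arm_command --pt "0.0004 0 0.001 0" --pt "0.0008 0 0.0018 0" --pt "0.0012 0 0.0027 0" --pt "0.0012 0 0.0027 0" --pt "0.0012 0 0.0027 0"

```text
time: 9.15
ee_pos: [0.5549, -0.0385, 0.1463]
tcp_rot: [-180.0, -0.0, -0.0]
wrist_force: [-2.2, 0.5, 0.0]
opening: 0.0126
grasp_force: 59.7
```

Emit:
arm_command --pt "0.0004 0 0.0008 0" --pt "0.0006 0 0.0015 0" --pt "0.0006 0 0.0015 0" --pt "0.0006 0 0.0015 0" --pt "0.0006 0 0.0015 0"

```text
time: 9.65
ee_pos: [0.555, -0.0385, 0.1462]
tcp_rot: [180.0, -0.0, -0.0]
wrist_force: [-8.7, -0.2, 12.0]
opening: 0.0126
grasp_force: 60.7
```

Emit:
arm_command --pt "0 0 0 0" --pt "0 0 0 0" --pt "0 0 0 0" --pt "0 0 0 0" --pt "0 0 0 0" --hand 0.03

```text
time: 10.15
ee_pos: [0.5557, -0.0386, 0.1443]
tcp_rot: [180.0, 0.0, -0.0]
wrist_force: [-0.4, -0.3, 0.8]
opening: 0.03
grasp_force: 0.0
```

Emit:
arm_command --pt "-0.003 0 -0.02 0" --pt "-0.005 0 -0.05 0" --pt "-0.005 0 -0.08 0" --pt "-0.005 0 -0.11 0" --pt "-0.005 0 -0.14 0"

```text
time: 10.65
ee_pos: [0.5505, -0.0385, 0.2857]
tcp_rot: [-180.0, -0.0, -0.0]
wrist_force: [-0.2, 0.2, -0.4]
opening: 0.0297
grasp_force: 0.0
```

```bash
python3 m2.py c
```

```text
10.65 [ 0.5505 -0.0385  0.2857] -0.014501776630562638 [-0.2305  0.1535 -0.4335] 0.029701332394608607
wrist pot [([308.8, 148.7], 0.61)]
wrist pot_floor [([308.5, 155.9], 0.66), ([528.0, 133.0], 0.27)]
wrist packed0 [([342.5, 158.2], 0.96), ([293.6, 181.0], 0.8), ([308.9, 156.3], 0.74), ([275.0, 154.8], 0.64)]
scene pot [([313.9, 187.9], 0.9)]
scene pot_floor []
scene packed0 [([314.1, 189.8], 0.8), ([245.7, 165.4], 0.38)]
side pot [([322.9, 197.4], 0.76)]
side pot_floor [([323.5, 196.3], 0.78)]
side packed0 [([324.5, 194.2], 0.61), ([328.2, 187.1], 0.59), ([337.1, 201.7], 0.56), ([329.8, 210.3], 0.52)]
```

View pics/wrist_c.png

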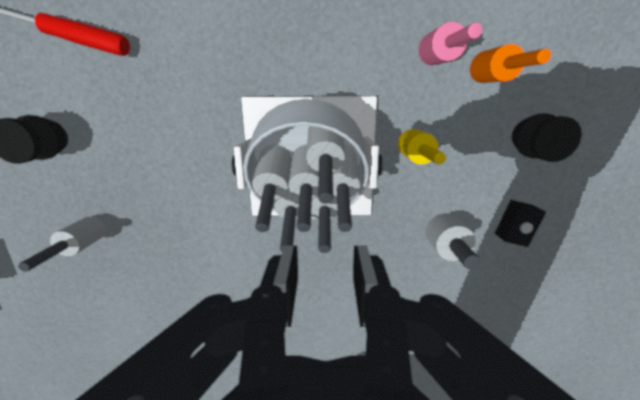

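The first gauge stands in its place: its cylinder top is at about (325,155) and its handle is parallel to the others. Next is gauge B at left, with its shoulder at about (66,242).

Emit:
arm_command --pt "-0.014 -0.046 0 0" --pt "-0.028 -0.092 0 0" --pt "-0.042 -0.138 0 0" --pt "-0.056 -0.184 0 0" --pt "-0.07 -0.23 0 0"

```text
time: 11.75
ee_pos: [0.5025, 0.0432, 0.2845]
tcp_rot: [-178.0, 0.1, 3.8]
wrist_force: [0.0, -0.5, 0.3]
opening: 0.0304
grasp_force: 0.0
```

Emit:
arm_command --pt "-0.014 -0.046 0.01 0" --pt "-0.028 -0.092 0.03 0" --pt "-0.042 -0.138 0.05 0" --pt "-0.042 -0.138 0.055 0" --pt "-0.042 -0.138 0.055 0" --hand 0.04

```text
time: 12.25
ee_pos: [0.466, 0.0812, 0.2388]
tcp_rot: [-175.9, 0.2, 7.5]
wrist_force: [-0.4, 0.4, 0.1]
opening: 0.0397
grasp_force: 0.0
```

Run:
```python
from meas import *
o=bot.get_obs();print(o["time"],o["ee_pos"],o["tcp_rot"])
c=snap("wrist","w3.png")
print([(d["location"],d["confidence"]) for d in bot.mark_of("wrist","gauge_a")])
for X in ((.4385,.3292,.115),(.4385,.3292,.055),(.4385,.3292,0)): print(proj(c,X))
g=c["color"][:,:,1].astype(int)
m=((g>175)).astype(np.uint8)
n,l,st,ce=cv2.connectedComponentsWithStats(m)
print([(ce[i],st[i]) for i in range(1,n) if st[i,4]>100 and 230<ce[i][0]<420])
for r in (180,184,188,192,196,200): print(r,np.where(g[r,290:360]<110)[0]+290)
```

```text
12.25 [0.466  0.0812 0.2388] [-175.9026    0.159     7.4764]
[([155.3, 157.8], 0.87), ([484.3, 58.6], 0.63), ([559.4, 102.8], 0.57)]
[ 81.0383 178.9877]
[124.0527 165.4359]
[152.8552 156.3616]
[(array([375.9349, 101.3086]), array([ 345,   16,   77,  163, 5068], dtype=int32))]
180 []
184 []
188 []
192 []
196 []
200 []
```

Run:
```python
from meas import *
o=bot.get_obs();print(o["q"],o["ee_pos"],o["tcp_rot"])
```

```text
[  7.4264  -5.2367   0.6617  96.073    4.0953 179.9434] [0.4661 0.0813 0.239 ] [-175.9046    0.1706    7.4829]
```

Joint 6 has reached its limit, so I'll use the half-turned grasp (yaw 180).

Emit:
arm_command --pt "0 0 0 -0.14" --pt "0 0 0 -0.28" --pt "0 0 0 -0.42" --pt "0 0 0 -0.56" --pt "0 0 0 -0.7"

```text
time: 12.85
ee_pos: [0.4668, 0.0814, 0.2399]
tcp_rot: [-176.8, -2.6, 47.8]
wrist_force: [0.8, -0.3, -0.1]
opening: 0.0402
grasp_force: 0.0
```

Run:
```python
from meas import *
o=bot.get_obs();print(o["q"],o["ee_pos"],o["tcp_rot"])
```

```text
[  7.4235  -5.1957   0.8055  96.1003   4.0965 139.5078] [0.4668 0.0814 0.2399] [-176.8181   -2.5833   47.8404]
```

Emit:
arm_command --pt "0 0 0 -0.148" --pt "0 0 0 -0.296" --pt "0 0 0 -0.444" --pt "0 0 0 -0.592" --pt "0 0 0 -0.74"

```text
time: 13.35
ee_pos: [0.4668, 0.0814, 0.2399]
tcp_rot: [-179.4, -4.1, 90.3]
wrist_force: [-0.6, -0.6, 0.3]
opening: 0.0401
grasp_force: 0.0
```

Emit:
arm_command --pt "0 0 0 -0.148" --pt "0 0 0 -0.296" --pt "0 0 0 -0.444" --pt "0 0 0 -0.592" --pt "0 0 0 -0.74"

```text
time: 13.85
ee_pos: [0.4668, 0.0814, 0.2399]
tcp_rot: [177.7, -3.4, 132.8]
wrist_force: [-0.6, -0.1, 0.4]
opening: 0.0399
grasp_force: 0.0
```

Emit:
arm_command --pt "0 0 0 -0.148" --pt "0 0 0 -0.296" --pt "0 0 0 -0.444" --pt "0 0 0 -0.592" --pt "0 0 0 -0.74"

```text
time: 14.35
ee_pos: [0.4668, 0.0813, 0.24]
tcp_rot: [176.0, -1.0, 175.2]
wrist_force: [-0.1, -0.2, -0.1]
opening: 0.04
grasp_force: 0.0
```

Run:
```python
from meas import *
o=bot.get_obs();print(o["time"],o["q"],o["ee_pos"],o["tcp_rot"],pose(o)[1])
```

```text
14.35 [ 7.4227 -5.1979  0.8044 96.0996  4.0972 12.2897] [0.4668 0.0813 0.24  ] [176.0171  -0.9665 175.1631] [[-0.9963  0.0853 -0.0109]
 [ 0.0843  0.9939  0.0706]
 [ 0.0169  0.0694 -0.9974]]
```

Emit:
arm_command --pt "0 0 0 -0.148" --pt "0 0 0 -0.296" --pt "0 0 0 -0.444" --pt "0 0 0 -0.592" --pt "0 0 0 -0.74"

```text
time: 14.85
ee_pos: [0.4668, 0.0814, 0.24]
tcp_rot: [176.4, 2.0, -142.5]
wrist_force: [0.3, -0.0, -0.7]
opening: 0.0399
grasp_force: 0.0
```

Emit:
arm_command --pt "0 0 0 -0.148" --pt "0 0 0 -0.296" --pt "0 0 0 -0.444" --pt "0 0 0 -0.592" --pt "0 0 0 -0.74"

```text
time: 15.35
ee_pos: [0.4668, 0.0814, 0.24]
tcp_rot: [178.7, 3.9, -100.1]
wrist_force: [0.3, -0.0, 0.4]
opening: 0.0399
grasp_force: 0.0
```

Emit:
arm_command --pt "0 0 0 -0.148" --pt "0 0 0 -0.296" --pt "0 0 0 -0.444" --pt "0 0 0 -0.592" --pt "0 0 0 -0.74"

```text
time: 15.85
ee_pos: [0.4668, 0.0814, 0.24]
tcp_rot: [-178.4, 3.8, -57.6]
wrist_force: [0.0, 0.7, 0.2]
opening: 0.0403
grasp_force: 0.0
```

Emit:
arm_command --pt "0 0 0 -0.148" --pt "0 0 0 -0.296" --pt "0 0 0 -0.444" --pt "0 0 0 -0.592" --pt "0 0 0 -0.74"

```text
time: 16.35
ee_pos: [0.4668, 0.0814, 0.24]
tcp_rot: [-176.3, 1.7, -15.2]
wrist_force: [0.1, -0.8, 1.0]
opening: 0.0402
grasp_force: 0.0
```

Emit:
arm_command --pt "0 0 0 -0.14" --pt "0 0 0 -0.28" --pt "0 0 0 -0.38" --pt "0 0 0 -0.38" --pt "0 0 0 -0.38"

```text
time: 16.85
ee_pos: [0.4666, 0.0815, 0.2398]
tcp_rot: [-175.9, 0.2, 6.0]
wrist_force: [0.6, 0.4, 0.2]
opening: 0.0399
grasp_force: 0.0
```

Run:
```python
from meas import *
o=bot.get_obs();print(o["time"],o["q"],o["ee_pos"],o["tcp_rot"],pose(o)[1])
```

```text
16.85 [   7.442    -5.2104    0.7702   96.0939    4.1008 -178.5537] [0.4666 0.0815 0.2398] [-175.9033    0.2167    5.9994] [[ 0.9945  0.104  -0.0112]
 [ 0.1045 -0.992   0.0707]
 [-0.0038 -0.0714 -0.9974]]
```

Emit:
arm_command --pt "-0.005 0.046 -0.003 0" --pt "-0.01 0.092 -0.006 0" --pt "-0.014 0.138 -0.01 0" --pt "-0.019 0.184 -0.013 0" --pt "-0.024 0.23 -0.016 0"

```text
time: 17.35
ee_pos: [0.4618, 0.0309, 0.2392]
tcp_rot: [-178.0, 0.3, 2.5]
wrist_force: [-0.5, 0.1, -0.1]
opening: 0.04
grasp_force: 0.0
```

Run:
```python
from meas import *
o=bot.get_obs();print(o["time"],o["q"],o["ee_pos"],o["tcp_rot"],pose(o)[1])
```

```text
17.35 [   2.5989   -6.4579   -0.3708   96.3696    2.0018 -179.9009] [0.4618 0.0309 0.2392] [-177.9987    0.286     2.4999] [[ 0.999   0.0434 -0.0065]
 [ 0.0436 -0.9984  0.0347]
 [-0.005  -0.0349 -0.9994]]
```

The tilt came down as hoped (4.1° → 2.0°), so I'll do one more.

Emit:
arm_command --pt "-0.002 0.046 -0.0016 0" --pt "-0.004 0.092 -0.003 0" --pt "-0.006 0.138 -0.005 0" --pt "-0.008 0.184 -0.006 0" --pt "-0.01 0.23 -0.008 0"

```text
time: 17.85
ee_pos: [0.4639, -0.0092, 0.2391]
tcp_rot: [179.9, 0.4, -1.1]
wrist_force: [0.3, -0.1, -0.7]
opening: 0.04
grasp_force: 0.0
```

Run:
```python
from meas import *
o=bot.get_obs();print(o["time"],o["q"],o["ee_pos"],o["tcp_rot"],pose(o)[1])
```

```text
17.85 [  -1.0671   -6.2061   -0.1421   96.422    -0.1196 -179.9385] [ 0.4639 -0.0092  0.2391] [179.88     0.3579  -1.1287] [[ 0.9998 -0.0197 -0.0063]
 [-0.0197 -0.9998 -0.002 ]
 [-0.0062  0.0021 -1.    ]]
```

Emit:
arm_command --pt "-0.004 -0.046 0 0.148" --pt "-0.009 -0.092 0 0.296" --pt "-0.013 -0.138 0 0.444" --pt "-0.018 -0.184 0 0.592" --pt "-0.022 -0.23 0 0.74"

```text
time: 18.35
ee_pos: [0.4473, 0.2067, 0.2388]
tcp_rot: [179.7, 0.2, -38.8]
wrist_force: [1.4, -0.5, -0.7]
opening: 0.0397
grasp_force: 0.0
```

Emit:
arm_command --pt "-0.02 -0.018 0 0.148" --pt "-0.04 -0.036 0 0.296" --pt "-0.06 -0.055 0.004 0.444" --pt "-0.08 -0.073 0.008 0.592" --pt "-0.08 -0.073 0.008 0.74"

```text
time: 18.85
ee_pos: [0.4297, 0.3143, 0.2294]
tcp_rot: [179.5, -0.1, -81.1]
wrist_force: [-0.4, -0.9, -0.7]
opening: 0.0401
grasp_force: 0.0
```

Emit:
arm_command --pt "0 0 0 0.148" --pt "0 0 0 0.296" --pt "0 0 0 0.444" --pt "0 0 0 0.592" --pt "0 0 0 0.74"

```text
time: 19.35
ee_pos: [0.4305, 0.312, 0.2305]
tcp_rot: [179.7, -0.3, -123.6]
wrist_force: [-0.1, 0.9, 0.6]
opening: 0.0399
grasp_force: 0.0
```

Emit:
arm_command --pt "0 0 0 0.148" --pt "0 0 0 0.296" --pt "0 0 0 0.444" --pt "0 0 0 0.592" --pt "0 0 0 0.74"

```text
time: 19.85
ee_pos: [0.4305, 0.312, 0.2305]
tcp_rot: [-180.0, -0.4, -166.0]
wrist_force: [-0.4, -0.0, 0.5]
opening: 0.0399
grasp_force: 0.0
```

Emit:
arm_command --pt "0 0 0 0.14" --pt "0 0 0 0.162" --pt "0 0 0 0.162" --pt "0 0 0 0.162" --pt "0 0 0 0.162"

```text
time: 20.35
ee_pos: [0.4306, 0.3116, 0.2306]
tcp_rot: [-179.9, -0.4, -174.9]
wrist_force: [0.5, -0.2, -0.1]
opening: 0.0396
grasp_force: 0.0
```

Run:
```python
from meas import *
o=bot.get_obs();print(o["time"],o["q"],o["ee_pos"],o["tcp_rot"])
c=snap("wrist","w3.png")
print([(d["location"],d["confidence"]) for d in bot.mark_of("wrist","gauge_a")])
for X in ((.4385,.3292,.115),(.4385,.3292,.055),(.4385,.3292,0)): print(proj(c,X))
g=c["color"][:,:,1].astype(int)
n,l,st,ce=cv2.connectedComponentsWithStats((g>175).astype(np.uint8))
print([(ce[i],st[i]) for i in range(1,n) if st[i,4]>100 and 230<ce[i][0]<420])
for r in range(160,208,4): print(r,np.where(g[r,290:360]<100)[0]+290)
```

```text
20.35 [35.8299  2.7975  7.6979 95.2678  0.1142 30.7095] [0.4306 0.3116 0.2306] [-179.9106   -0.3742 -174.8803]
[([14.6, 295.0], 0.8), ([337.9, 172.2], 0.73)]
[344.4393 205.2192]
[341.2457 186.8105]
[339.1479 174.7178]
[(array([344.2145, 179.7967]), array([326, 170,  31,  28, 359], dtype=int32))]
160 []
164 [308 309 310 311 312 313 314 315 316 317 318 319 320 321 322 323 324 325
 326 327 328 329 330 331 332 333 334 335 336 337 338 339 340 341 342 343]
168 [304 305 306 307 308 309 310 311 312 313 314 315 316 317 318 319 320 321
 322 323 324 325 326 327 328 329 330 331 332 333 334]
172 [303 304 305 306 307 308 309 310 311 312 313 314 315 316 317 318 319 320
 321 322 323 324 325 326 327]
176 [290 291 292 293 294 295 296 297 298 299 300 301 302 303 304 305 306 307
 308 309 310 311 312 313 314 315 316 317 318 319 320 321 322 323]
180 [290 291 292 293 294 295 296 297 298 299 300 301 302 303 304 305 306 307
 308 309 310 311 312 313 314 315 316 317 318 319 320 321]
184 [303 304 305 306 307 308 309 310 311 312 313 314 315 316 317 318 319 320
 321 322 333 334 335 336 337 338 339 340 341 342 343 344]
188 [310 311 312 313 314 315 316 317 318 319 320 321 322 332 333 334 335 336
 337 338 339 340 341 342 343 344 345]
192 [334 335 336 337 338 339 340 341 342 343 344 345 346]
196 [335 336 337 338 339 340 341 342 343 344 345 346]
200 [335 336 337 338 339 340 341 342 343 344 345 346 347 348]
204 [335 336 337 338 339 340 341 342 343 344 345 346 347 348]
```

Emit:
arm_command --pt "-0.008 0.0157 0 0.089" --pt "-0.008 0.0157 0.03 0.089" --pt "-0.008 0.0157 0.07 0.089" --pt "-0.008 0.0157 0.11 0.089" --pt "-0.008 0.0157 0.145 0.089"

```text
time: 20.95
ee_pos: [0.436, 0.3273, 0.0836]
tcp_rot: [-179.9, -0.4, 180.0]
wrist_force: [0.6, -0.6, 0.6]
opening: 0.0398
grasp_force: 0.0
```

Emit:
arm_command --pt "0 0 0.005 0" --pt "0 0 0.0095 0" --pt "0 0 0.0095 0" --pt "0 0 0.0095 0" --pt "0 0 0.0095 0"

```text
time: 21.45
ee_pos: [0.437, 0.3281, 0.0777]
tcp_rot: [-180.0, -0.3, 179.9]
wrist_force: [0.4, 1.1, 0.4]
opening: 0.0399
grasp_force: 0.0
```

Emit:
arm_command --pt "0 0 0 0" --pt "0 0 0 0" --pt "0 0 0 0" --pt "0 0 0 0" --pt "0 0 0 0" --hand 0.0 --grip_force 20

```text
time: 21.95
ee_pos: [0.4366, 0.3278, 0.0766]
tcp_rot: [-179.9, -0.3, 179.9]
wrist_force: [-1.0, 1.0, 5.0]
opening: 0.0137
grasp_force: 20.4
```

Emit:
arm_command --pt "0.004 0 -0.0004 0" --pt "0.009 0 -0.001 0" --pt "0.014 0 -0.0013 0" --pt "0.018 0 -0.0015 0" --pt "0.023 0 -0.0015 0"

```text
time: 22.45
ee_pos: [0.4129, 0.3275, 0.0776]
tcp_rot: [-179.9, -0.4, 179.9]
wrist_force: [4.4, 0.6, 1.0]
opening: 0.013
grasp_force: 20.3
```

Emit:
arm_command --pt "0.005 0 0.0003 0" --pt "0.01 0 0.0008 0" --pt "0.014 0 0.0014 0" --pt "0.018 0 0.002 0" --pt "0.0205 0 0.0026 0"

```text
time: 22.95
ee_pos: [0.3923, 0.3275, 0.0751]
tcp_rot: [-179.9, -0.4, 179.9]
wrist_force: [2.6, -0.1, 2.9]
opening: 0.0134
grasp_force: 20.2
```

Emit:
arm_command --pt "0 0 0 0" --pt "0 0 -0.02 0" --pt "0 0 -0.06 0" --pt "0 0 -0.1 0" --pt "0 0 -0.14 0" --hand 0.0 --grip_force 60

```text
time: 23.45
ee_pos: [0.3927, 0.3275, 0.2156]
tcp_rot: [-179.8, -0.5, 179.9]
wrist_force: [1.4, -0.3, -3.3]
opening: 0.0129
grasp_force: 58.7
```

Emit:
arm_command --pt "-0.005 -0.02 -0.04 0" --pt "-0.02 -0.05 -0.07 0" --pt "-0.036 -0.09 -0.08 0" --pt "-0.054 -0.132 -0.08 0" --pt "-0.072 -0.175 -0.08 0"

```text
time: 23.95
ee_pos: [0.4658, 0.1517, 0.2947]
tcp_rot: [-179.9, -0.5, 180.0]
wrist_force: [1.4, 0.6, -3.9]
opening: 0.0123
grasp_force: 59.0
```

Emit:
arm_command --pt "-0.018 -0.044 0 0" --pt "-0.036 -0.088 0 0" --pt "-0.054 -0.131 0 0" --pt "-0.06 -0.1465 0 0" --pt "-0.06 -0.1465 0 0"

```text
time: 24.45
ee_pos: [0.5257, 0.0045, 0.2936]
tcp_rot: [-179.9, -0.5, 179.7]
wrist_force: [-0.8, 0.5, -3.3]
opening: 0.0125
grasp_force: 59.2
```

Run:
```python
from tilt import *
o=bot.get_obs();print(o["time"],o["q"],o["ee_pos"],o["tcp_rot"],o["opening"])
```

```text
24.45 [  0.5472   4.1056  16.1882 102.6297  -0.0962   0.8341] [0.5257 0.0045 0.2936] [-179.8958   -0.5457  179.7131] 0.012497751359586135
```

Emit:
arm_command --pt "0.0037 0.0015 0.02 0" --pt "0.0037 0.0015 0.04 0" --pt "0.0037 0.0015 0.06 0" --pt "0.0037 0.0015 0.074 0" --pt "0.0037 0.0015 0.079 0"

```text
time: 24.95
ee_pos: [0.5202, 0.0091, 0.2142]
tcp_rot: [-179.9, -0.6, 180.0]
wrist_force: [0.9, 0.7, -3.7]
opening: 0.0126
grasp_force: 59.1
```

Emit:
arm_command --pt "-0.004 0 0.008 0" --pt "-0.008 0 0.016 0" --pt "-0.0117 0 0.024 0" --pt "-0.0117 0 0.024 0" --pt "-0.0117 0 0.024 0"

```text
time: 25.45
ee_pos: [0.5334, 0.0077, 0.1933]
tcp_rot: [-179.9, -0.3, 179.9]
wrist_force: [-3.0, -0.2, 6.3]
opening: 0.0125
grasp_force: 60.1
```

Run:
```python
from fit import *
o=bot.get_obs();print(o["time"],o["ee_pos"],o["wrist_force"],o["opening"])
v=np.load("pot.npy");v[3]=0;v[1]=-.0165
G=np.array(o["ee_pos"])+[0,0,.019];out=[]
for n in ("side","scene"):
    c=snap(n,n+"_d.png");k=6
    im=cv2.resize(c["color"],None,fx=k,fy=k,interpolation=2)
    def circ(f,rad,col): cv2.polylines(im,[np.int32([k*proj(c,f(rad*np.cos(t),rad*np.sin(t)))+k/2 for t in np.linspace(0,6.28,60)])],True,col,1)
    circ(lambda x,y:pot(v,(x,y,.045)),.0645,(0,0,255))
    r=R.from_euler('y',-26,degrees=True).as_matrix();foot=G-r[:,2]*.096
    for h in (0,.055): circ(lambda x,y:foot+r@[x,y,h],.02,(0,255,0))
    u=k*proj(c,pot(v,(.02,0,.06)));x0,y0=max(int(u[0]-200),0),max(int(u[1]-240),0);out.append(im[y0:y0+440,x0:x0+400])
m=min(x.shape[0] for x in out);cv2.imwrite("pics/ov4.png",np.hstack([x[:m] for x in out]))
print("foot in pot frame",R.from_euler('y',-25,degrees=True).as_matrix().T@(foot-v[:3]))
```

```text
25.45 [0.5334 0.0077 0.1933] [-3.0356 -0.2387  6.2517] 0.01251694207844205
foot in pot frame [0.0346 0.0242 0.0539]
```

View pics/ov4.png

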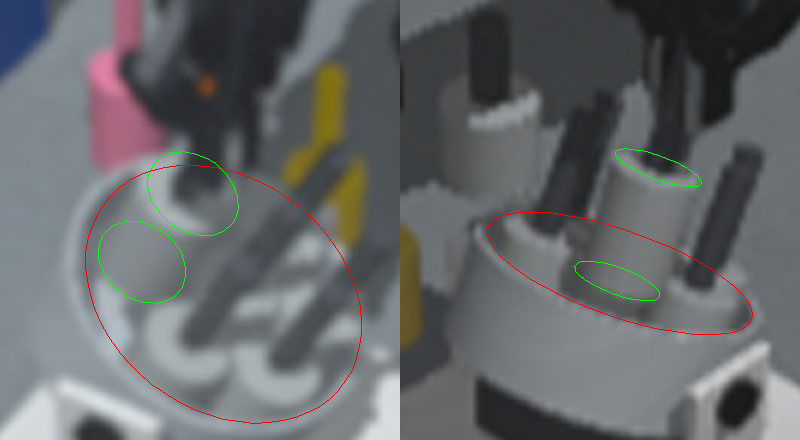

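The views show the held gauge over the +y gap, and a 10 N contact already there means its foot is on a neighbour's top. The moment should tell me which neighbour.

Run:
```python
from meas import *
o=bot.get_obs();print(o["wrist_force"],o["torque"])
```

```text
[-4.1172  0.276   5.6933] [0.0611 0.8511 0.0235]
```

Emit:
arm_command --pt "0.002 0 -0.004 0" --pt "0.003 0 -0.008 0" --pt "0.003 0 -0.008 0" --pt "0.003 0 -0.008 0" --pt "0.003 0 -0.008 0"

```text
time: 26.05
ee_pos: [0.53, 0.0077, 0.1998]
tcp_rot: [-179.9, -0.4, 179.9]
wrist_force: [0.4, 0.2, -3.8]
opening: 0.0126
grasp_force: 59.2
```

Run:
```python
from meas import *
o=bot.get_obs();print(o["wrist_force"],o["torque"],o["ee_pos"])
```

```text
[ 0.4246  0.1701 -3.7935] [-0.0495  0.0958  0.0235] [0.53   0.0077 0.1998]
```

The contact sits about 11 mm to +y, so it is the middle-row +y neighbour. I'll shift uphill by 2.5 mm and by 3 mm toward -y, then try again.

Emit:
arm_command --pt "-0.0022 -0.003 -0.001 0" --pt "-0.0022 -0.003 -0.001 0" --pt "-0.0048 -0.003 0.0043 0" --pt "-0.007 -0.003 0.009 0" --pt "-0.009 -0.003 0.0135 0"

```text
time: 26.55
ee_pos: [0.539, 0.0046, 0.1857]
tcp_rot: [-179.9, -0.4, 179.9]
wrist_force: [0.5, 0.3, -4.1]
opening: 0.0126
grasp_force: 59.2
```

Run:
```python
from meas import *
o=bot.get_obs();print(o["wrist_force"],o["torque"],o["ee_pos"])
```

```text
[ 0.5357  0.3213 -4.0507] [-0.0188  0.0709  0.033 ] [0.539  0.0046 0.1857]
```

Emit:
arm_command --pt "-0.0026 0 0.0056 0" --pt "-0.0052 0 0.0112 0" --pt "-0.0078 0 0.0168 0" --pt "-0.0105 0 0.0225 0" --pt "-0.013 0 0.028 0"

```text
time: 27.05
ee_pos: [0.552, 0.0045, 0.1579]
tcp_rot: [-179.9, -0.4, 179.9]
wrist_force: [-0.2, 0.2, -3.1]
opening: 0.0124
grasp_force: 59.2
```

Emit:
arm_command --pt "-0.0009 0 0.002 0" --pt "-0.0018 0 0.004 0" --pt "-0.0028 0 0.006 0" --pt "-0.0037 0 0.008 0" --pt "-0.0037 0 0.008 0"

```text
time: 27.55
ee_pos: [0.5554, 0.0045, 0.1502]
tcp_rot: [-179.9, -0.4, 179.9]
wrist_force: [0.2, -0.3, -2.5]
opening: 0.0123
grasp_force: 59.2
```

Emit:
arm_command --pt "-0.0004 0 0.0008 0" --pt "-0.0008 0 0.0017 0" --pt "-0.0012 0 0.0026 0" --pt "-0.0015 0 0.0034 0" --pt "-0.0015 0 0.0034 0"

```text
time: 28.05
ee_pos: [0.5569, 0.0045, 0.1473]
tcp_rot: [-179.9, -0.3, 179.9]
wrist_force: [-1.3, -0.9, -1.5]
opening: 0.0123
grasp_force: 59.6
```

Emit:
arm_command --pt "-0.0003 0 0.0006 0" --pt "-0.0006 0 0.0014 0" --pt "-0.0009 0 0.002 0" --pt "-0.0009 0 0.002 0" --pt "-0.0009 0 0.002 0"

```text
time: 28.55
ee_pos: [0.5571, 0.0045, 0.1471]
tcp_rot: [-179.9, -0.3, 179.9]
wrist_force: [-10.9, 0.2, 14.5]
opening: 0.0124
grasp_force: 60.9
```

Emit:
arm_command --pt "0 0 0 0" --pt "0 0 0 0" --pt "0 0 0 0" --pt "0 0 0 0" --pt "0 0 0 0" --hand 0.03

```text
time: 29.05
ee_pos: [0.5578, 0.0045, 0.1448]
tcp_rot: [-179.9, -0.4, 179.9]
wrist_force: [0.3, -0.8, 0.6]
opening: 0.0299
grasp_force: 0.0
```

Emit:
arm_command --pt "0.002 0 -0.02 0" --pt "0.004 0 -0.05 0" --pt "0.005 0 -0.08 0" --pt "0.005 0 -0.11 0" --pt "0.005 0 -0.14 0"

```text
time: 29.55
ee_pos: [0.5535, 0.0048, 0.2862]
tcp_rot: [-179.9, -0.3, 179.9]
wrist_force: [-0.0, -0.3, 0.0]
opening: 0.0301
grasp_force: 0.0
```

Emit:
arm_command --pt "0.04 0 -0.01 0" --pt "0.08 0 -0.02 0" --pt "0.12 0 -0.02 0" --pt "0.12 0 -0.02 0" --pt "0.12 0 -0.02 0"

```text
time: 30.05
ee_pos: [0.4336, 0.005, 0.3064]
tcp_rot: [-179.9, -0.2, 179.9]
wrist_force: [0.1, -0.3, -0.1]
opening: 0.03
grasp_force: 0.0
```

Run:
```python
from meas import *
o=bot.get_obs();print(o["time"],o["ee_pos"],o["wrist_force"])
v=np.load("pot.npy");v[3]=0;v[1]=-.0165
Rp=R.from_euler('y',-25,degrees=True).as_matrix()
for n in ("wrist","scene","side"):
    c=snap(n,n+"_e.png")
    print(n,"find",[(np.round(d["location"]).tolist(),round(d["confidence"],2)) for d in bot.find_in(n,"packed0")])
    for d in bot.mark_of(n,"packed0"):
        P,dd=ray(c,d["location"]); P=Rp.T@(P-v[:3]);dd=Rp.T@dd;print("  foot on floor plane (mm)",(1000*(P-dd*P[2]/dd[2])[:2]).round(),round(d["confidence"],2))
```

```text
30.05 [0.4336 0.005  0.3064] [ 0.1005 -0.3334 -0.0775]
wrist find [([339.0, 250.0], 0.96), ([309.0, 253.0], 0.86), ([273.0, 249.0], 0.79)]
  foot on floor plane (mm) [-42. -22.] 0.88
  foot on floor plane (mm) [-6. 36.] 0.79
  foot on floor plane (mm) [-39.  21.] 0.7
  foot on floor plane (mm) [ -1. -44.] 0.63
  foot on floor plane (mm) [-7. -3.] 0.63
scene find [([322.0, 170.0], 0.6), ([335.0, 179.0], 0.52)]
  foot on floor plane (mm) [-21.  27.] 0.73
  foot on floor plane (mm) [-124. -187.] 0.25
side find [([322.0, 195.0], 0.87), ([338.0, 197.0], 0.59), ([349.0, 188.0], 0.55), ([340.0, 179.0], 0.55)]
  foot on floor plane (mm) [-0. 38.] 0.82
  foot on floor plane (mm) [-29.  33.] 0.67
  foot on floor plane (mm) [-5.  1.] 0.65
  foot on floor plane (mm) [-35. -20.] 0.6
  foot on floor plane (mm) [  3. -35.] 0.46
```

Both gauges are released. The picture budget is used up, so I check the seating numerically by comparing handle shades along the predicted handle lines against tilted alternatives.

Run:
```python
from fit import *
v=np.load("pot.npy");v[3]=0;v[1]=-.0165
o=bot.get_obs()
C={n:snap(n) for n in ("wrist","scene","side")}
def score(c,foot,a,b):
    # dark handle contrast: axis minus both flanks
    u=R.from_euler('yx',[a,b],degrees=True).as_matrix()[:,2]; g=C[c]["color"].max(axis=2).astype(np.float32)
    L=np.array([proj(C[c],pot(v,np.array(foot)+u*h)) for h in np.linspace(.065,.113,25)]); t=L[-1]-L[0]; m=np.array([-t[1],t[0]])/np.linalg.norm(t)
    ext=L[-1]+t*.15
    f=lambda P:cv2.remap(g,P[None,:,0].astype(np.float32),P[None,:,1].astype(np.float32),1)[0].mean()
    w=8 if c=="wrist" else 5
    return (f(L+m*w)+f(L-m*w))/2-f(L)+.3*(f(ext[None])-f(L))
from scipy.optimize import differential_evolution as DE
for nm,x,y in (("packed3 ref",-5,0),("packed4 ref",-5,40),("packed2 ref",-5,-40),("A",33,-21),("B",34,21)):
    r=DE(lambda p:-sum(score(c,(p[0],p[1],0),p[2],p[3]) for c in C),[(x/1e3-.006,x/1e3+.006),(y/1e3-.006,y/1e3+.006),(-20,20),(-20,20)],seed=2,maxiter=50)
    print(nm,r.x,round(r.fun))
```

```text
packed3 ref [ 0.001   0.006  18.9969 -8.8871] -206
packed4 ref [-0.0109  0.0442  6.17    2.8354] -239
packed2 ref [-0.01   -0.0457  6.1811 -2.717 ] -231
A [ 0.039  -0.026  -3.3296 -4.3754] -250
B [ 0.0297  0.0177 -0.3202 -1.2805] -238
```

```bash
python3 -c "
from workcell import bot
print(bot.job_done())"
```

```text
the job is handed in; nothing more can be done
None
```

I lowered both slim steel gauges into the pot's high row, released them and handed the job in at about 30 s of the 61 s; no verdict came back, and the final seating was checked only by noisy numeric fits, with no picture after the second gauge.

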